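Swing the setting board home into its catch

ROBOT

A 6-joint arm with a two-finger parallel gripper is mounted at the origin on the work surface. World frame = base frame: x ahead of the robot, y to its left, z up, the work surface at z = 0. Lengths are in m, angles in rad, forces in N, time in s.
With the tool pointing down it reaches from about 0.35 to 0.95 m from the base axis. Payload 17.4 kg.
Tool frame: the origin (TCP) lies on the mounting face of the last link; the fingertips stand 186 mm ahead of it and the grasp point (between the pads) lies 167 mm ahead of it (ctrl.finger_overhang is the distance from the TCP to the fingertips, in m); z points along the fingers, y is the line along which they close (so a half turn about z gives the same grasp; the last joint's range is limited). The gripper opens to 93 mm and grips with 3 to 60 N. Pads are 15 mm wide; open, the fingers measure 128 mm over their backs; the gripper's body (75 mm by 188 mm) begins 65 mm behind the grasp point.
Start: joints at [-1.23, 0.116, 1.442, -0, 1.584, -0.038], TCP at [0.25, -0.627, 0.405] pointing down, gripper open.
Joint ranges: [-2.83, 2.83], [-0.83, 2.19], [0.07, 2.5], [-1.14, 4.28], [0.01, 3], [-2.97, 2.97]. Speed limits (rad/s): [1.89, 1.89, 2.22, 3.14, 3.14, 3.14].

INTERFACE

Orientations are given as a rotation vector (axis times angle).
In Python, from rig import ctrl gives the robot as it stands. The module is installed in compiled form; this text tells all that it offers.
- The arm moves only by the tool jog_arm, never from a script. Its argument "commands" is a list that holds one entry, the list of rows, each a list of 6 numbers: the shift along the tool's x, y, z normalised to -1 to 1, where 1 is 0.5 m, then the turn, a rotation vector about the tool's x, y, z normalised to -1 to 1, where 1 is 90 degrees. A call has 1 to 5 rows; each row shifts and turns the commanded pose from where the row before left it, along the tool's axes as they then stand; what a row does not reach is not made up. A row lasts 1/12 s, in which the tool goes at most 41.7 mm and 7.16 degrees, less where a joint would pass 70% of its speed; a pose out of reach is approached as far as the arm can. A call with a number of a shift or a turn outside -1 to 1 is refused whole. A call with a gripper value outside its range is refused whole. "claw" is the opening, from 0 (shut) to 1 (fully open), set as the call begins (left out, the last holds). The fingers move at their own pace and stop on an object; "squeeze" is the grip in N (left out, the last holds). Time passes only in rows, so rows that do not move let the fingers close. It gives the time, the measured TCP pose, the force, the opening and the grip force at its end, in the units of the state.
- ctrl.read_state(): the state, without advancing time (a new reading comes with each control period).
- ctrl.capture(name): name is "scene" or "top" or "wrist"; returns the picture (384x512x3 uint8, red, green, blue); there is no depth.
- ctrl.camera_model(name): a dict with "mtx" (3x3 intrinsics, pixels), "position" and "orientation" of the camera in the world; the wrist camera has in their place "tool_from_camera" (4x4, takes a point from camera to tool coordinates, whose origin is the TCP and whose axes are the flange's). Camera axes: x right, y down, z forward; pixel columns grow to the right and rows downward; lengths in m; the calibration is good to about 2 mm. A picture is of the moment at which its call begins: read the wrist's pose just before it. camera_model takes no time and is no camera call.
- ctrl.job_done(): hands the job in; it is judged then, once.
The state is a dict: "time_s": time; "joints": joint angles; "qvel": joint speeds; "tau": joint torques, N m; "eef_pos": TCP position; "orientation": TCP orientation; "force": force on the tool from outside, world axes, zero at the start; "moment": the same for the moment, N m; "gripper_width": opening from 0.0 (shut) to 1.0 (fully open); "gripper_force": force on a finger pad.
Only numpy, scipy, OpenCV 4.12 (cv2) and the standard library are available. Lean on these libraries where they do the work, as an engineer would, in place of code of your own. Each camera call takes 0.05 s, during which the arm holds its last target. There are 200 camera calls.

TASK

The stone-setting board lies askew in front of its holder on the jeweller's bench. First slide it lengthwise until its round end sits in the aluminium cup, still swung out; then push near its square end to swing it about the cup, away from the robot, until the metal stud on its back edge snaps between the two rollers of the catch and stays latched against the rubber pad. Press gently, neither ramming the cup nor crushing the pad, keep the board flat, leave the other things alone, and let go.

Things in the scene. Friction and masses are not known exactly. Their poses are not given: they have to be found in the camera images.
- board: Loose dark wooden board lying flat, 0.34-0.55 kg, 22 mm thick, 100 mm wide. One end (heel) is a half circle of radius 50 mm, the other is square. Origin: centre of the half circle, underside. x runs to the square end, 230 mm away; y to its back edge (50 mm), away from the robot. Starts 30-60 mm short of the cup, swung out 0.25-0.39 rad. Too wide to grasp: push it.
- board_stud (a point): Centre of the round upright head (18 mm diameter, 8 to 18 mm above the bench) of the steel stud that stands out of the board's back edge on a 7 mm wide neck; at x = 190, y = 73 mm of the board.
- dock: Fixed aluminium cup, walls 22 mm high, 12 mm thick, inner radius 52 mm, its mouth towards the catch, with guide walls to funnel the heel in. Origin: cup centre, on the bench; the heel is seated when the board's origin is here (2 mm of play). x points to the catch, along the closed board; y away from the robot. The front guide lets the board swing out (square end towards the robot) up to 0.47 rad.
- catch_mid (a point): Middle setting of the catch, on the bench (x = 195, y = 50 mm of the cup), not its true place. The catch is a steel block with two white upright rollers (16 mm diameter, 10 mm apart, sprung together) that float 9 mm sideways. It is bolted through slots: the rollers' line lies up to 14 mm nearer or farther along the cup's y, unmeasured. So the board latches while swung out 0 to 0.15 rad.
- pad (a joint): Travel (m) of the sprung rubber pad between and behind the catch's rollers: 0 free, grows as the stud presses it away from the robot, 2500 N/m, crushed beyond 5 mm (12.5 N). By feel at the square end: sliding takes 1-3 N, the rollers give way at about 6-9 N and the stud snaps on, then the pad pushes back ever harder. Latched and let go, the stud stays on the pad, which reads about 1.7 mm.
- mortar: Bystander: white ceramic mortar, 80 mm across, 50 mm high, beyond and left of the cup; origin under its centre.
- jar: Bystander: small glass jar with a steel cap, 52 mm across, 70 mm high, beyond the cup; origin under its centre.
- anvil: Bystander: small steel bench anvil, 90 x 50 mm, 62 mm high, to the robot's left; origin under its centre.
- driver: Bystander: screwdriver 150 mm long lying beyond the catch; origin under its middle.
Things that resemble listed ones, but are neither listed nor needed, are in the scene too. Several things have the shape of the dock; the one meant has the colours described above.

How it is judged:
On the way:
1. The board's round end sits in the cup while the board is still swung out (horizontal distance between board and dock below 0.006 m and angle between the x axis of board and the x axis of dock, either way round above 0.18 rad), for 0.2 s.
At the end, for the whole second after the job is handed in: The board lies flat and still, its heel within 7 mm of the cup's centre, swung in to within 0.175 rad of the cup's x axis and latched by itself: the catch holds its stud on the pad, pressed in by more than 0.7 mm (value of joint pad above 0.0007 m and horizontal distance between board and dock below 0.007 m and angle between the x axis of board and the x axis of dock, either way round below 0.175 rad and angle between board's own z axis and vertical below 0.04 rad and linear speed of board below 0.01 m/s); the robot touches nothing.
It fails at once if the pad is crushed by more than 5 mm (value of joint pad above 0.005 m).
It fails at once if the board is rammed into the cup with more than 25 N (contact force between board and dock above 25 N).
It fails at once if the board is tipped or lifted (angle between board's own z axis and vertical above 0.12 rad or height (world z) of board above 0.015 m).
It fails at once if another thing is moved by more than 15 mm (distance of any of mortar, jar, anvil, driver from where it was at the start of the episode above 0.015 m).
It also fails if it takes over 67 s, if anything falls off the work surface, if the arm or the gripper's body presses on something with over 40 N, if the wrist force passes 120 N, or if a joint passes its speed limit or range.

## Working session

There is one attempt and no reset: what is moved stays moved. The work goes in short steps, Python scripts to look and compute and a tool call to move; the robot and the scene stay as the last step left them, time stands still between calls to the robot, and variables do not carry over. Pictures are saved under pics/ and viewed, at most 10 in all, crops included, and the job is handed in when it is done.

Besides the shell and the picture viewer there is one more tool, called after "Call:" as name([rows], argument=value, ...), one row to a line, values as JSON. jog_arm: Moves the arm, as the interface text tells. Its arguments: {"type":"object","properties":{"commands":{"type":"array","items":{"type":"array","items":{"type":"array","items":{"type":"number"}}}},"claw":{"type":"number"},"squeeze":{"type":"number"}},"required":["commands"]}

```bash
mkdir -p pics
cat > h.py <<'E'
import numpy as np, cv2
from rig import ctrl
from scipy.spatial.transform import Rotation as R
def cam(n):
    m=ctrl.camera_model(n); K=np.array(m["mtx"])
    if "position" in m:
        o=np.array(m["orientation"]); Rm=R.from_rotvec(o).as_matrix() if o.size==3 else o
        return K,Rm,np.array(m["position"])
    s=ctrl.read_state(); T=np.array(m["tool_from_camera"]); Rt=R.from_rotvec(s["orientation"]).as_matrix()
    return K,Rt@T[:3,:3],Rt@T[:3,3]+np.array(s["eef_pos"])
def ray(c,uv,z):
    K,Rm,p=c; uv=np.atleast_2d(uv).astype(float)
    d=(Rm@np.linalg.inv(K)@np.c_[uv,np.ones(len(uv))].T).T
    return p+d*((z-p[2])/d[:,2])[:,None]
def grab(n,f):
    c=cam(n); im=ctrl.capture(n); cv2.imwrite(f"pics/{f}.png",im[:,:,::-1]); return c,im
E
python3 - <<'E'
from h import *
for n in("top","scene"):
    c,im=grab(n,n+"0"); print(n,ctrl.camera_model(n)); cv2.imwrite(f"pics/{n}0b.png",cv2.resize(im[:,:,::-1],(800,600),interpolation=cv2.INTER_CUBIC))
print(ctrl.read_state())
E
```

```text
top {'mtx': array([[470.16982607,   0.        , 253.76287283],
       [  0.        , 470.16982607, 187.72884949],
       [  0.        ,   0.        ,   1.        ]]), 'position': array([0.35503022, 0.04720787, 1.25284899]), 'orientation': array([-2.09926965,  2.1401075 , -0.1777457 ])}
scene {'mtx': array([[380.15340923,   0.        , 253.67759627],
       [  0.        , 380.15340923, 188.56111906],
       [  0.        ,   0.        ,   1.        ]]), 'position': array([1.04645146, 0.62448216, 0.64881395]), 'orientation': array([-0.89181237, -2.44060483,  1.13420122])}
{'time_s': 0.1, 'joints': array([-1.22978438e+00,  1.16454219e-01,  1.44218807e+00,  9.36288844e-06,
        1.58398675e+00, -3.78000938e-02]), 'qvel': array([ 0.00083901, -0.00200638, -0.00079756, -0.00044264, -0.00161572,
       -0.00224237]), 'tau': array([ 1.57570590e-03, -7.22893667e+01, -6.23862576e+01,  7.81874894e-02,
        2.28238228e-02, -2.63567966e-05]), 'eef_pos': array([ 0.24962514, -0.62716548,  0.40407443]), 'orientation': array([-3.08440156e+00, -5.91292181e-01,  2.31248857e-04]), 'force': array([-0.60132855,  0.30658722, -0.00065449]), 'moment': array([ 0.05030654,  0.02466369, -0.02157464]), 'gripper_force': 0.0, 'gripper_width': 1.0008808876759172}
```

View pics/top0b.png

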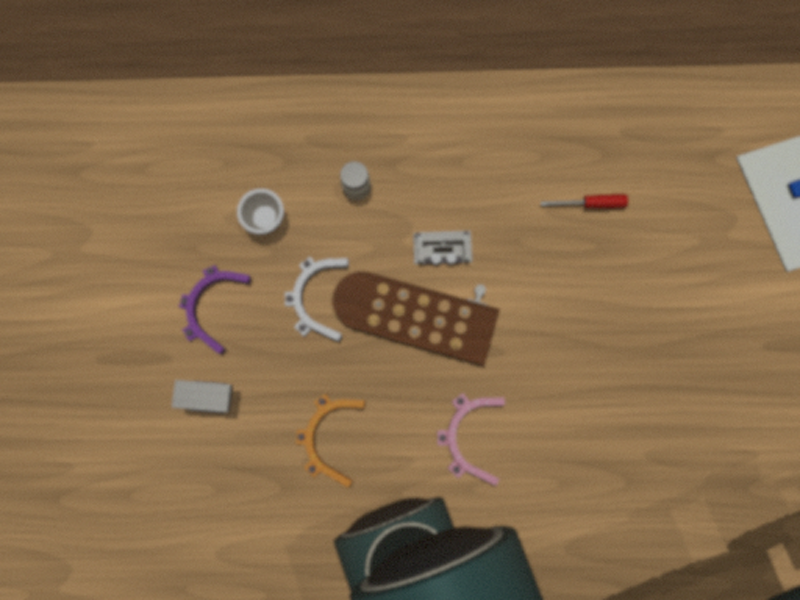

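View pics/scene0b.png

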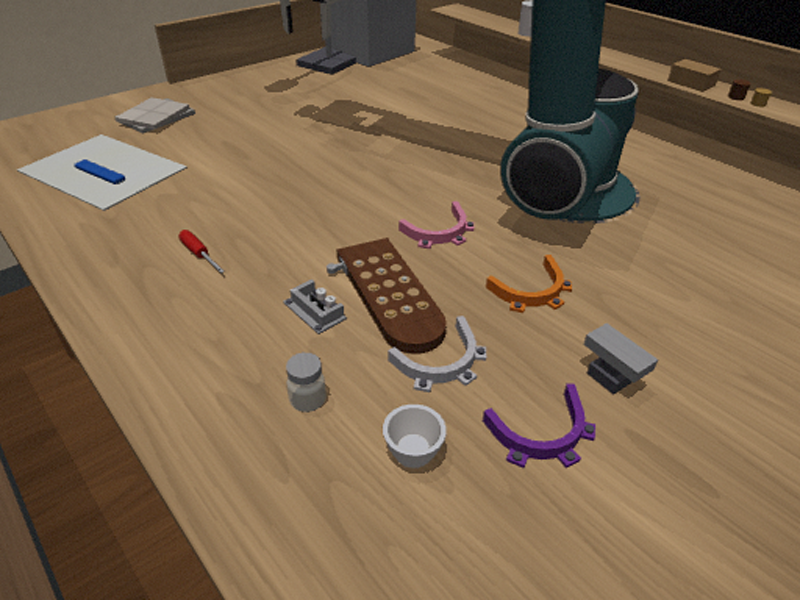

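The top view shows the board from (335,300) to its square end at (490,337), with the stud at (480,292). The silver cup is centred near (325,298), the catch at (442,248). The purple, orange and pink cups are decoys. Next I'll measure by masks.

```bash
cat > m.py <<'E'
from h import *
from scipy.optimize import least_squares
def measure(c,im,box=None):
    hsv=cv2.cvtColor(im,cv2.COLOR_RGB2HSV).astype(int); H,S,V=hsv[...,0],hsv[...,1],hsv[...,2]
    out={}
    x0,y0,x1,y1=box
    roi=np.zeros(H.shape,bool); roi[y0:y1,x0:x1]=True
    b=((V<105)&(S>90)&roi).astype(np.uint8)
    b=cv2.morphologyEx(b,cv2.MORPH_OPEN,np.ones((5,5)))
    cs,_=cv2.findContours(b,cv2.RETR_EXTERNAL,cv2.CHAIN_APPROX_NONE); k=max(cs,key=cv2.contourArea)
    P=ray(c,k[:,0],.022)[:,:2]; P=cv2.convexHull(P.astype(np.float32))[:,0]
    out["board_rect"]=cv2.minAreaRect((P*1000).astype(np.float32))
    out["P"]=P
    g=((S<70)&(V>110)&roi).astype(np.uint8)
    out["grey"]=g; out["b"]=b
    return out
def boardpose(rect,heelhint):
    (cx,cy),(w,h),a=rect; bx=cv2.boxPoints(rect); e=bx[1]-bx[0],bx[2]-bx[1]
    L=max(e,key=np.linalg.norm); u=L/np.linalg.norm(L); ce=np.array([cx,cy])
    if (ce-heelhint*1000)@u<0: u=-u
    return ce-u*90, u, np.array([np.linalg.norm(L),min(w,h)])
E
python3 - <<'E'
from m import *
c=cam("top"); im=cv2.imread("pics/top0.png")[:,:,::-1].copy()
o=measure(c,im,(175,140,325,240))
hint=ray(c,[[220,192]],.022)[0,:2]
p,u,s=boardpose(o["board_rect"],hint); print("board origin mm",p,"x axis",u,np.degrees(np.arctan2(u[1],u[0])),s)
n,l,st,ce=cv2.connectedComponentsWithStats(o["grey"])
for i in range(1,n):
    if st[i,4]<15: continue
    print(i,st[i],ray(c,ce[i],.02)[0])
    cs,_=cv2.findContours((l==i).astype(np.uint8),cv2.RETR_EXTERNAL,cv2.CHAIN_APPROX_NONE)
    Q=ray(c,cs[0][:,0],.022)[:,:2]*1000
    r=cv2.minAreaRect(Q.astype(np.float32)); print("  rect",r)
    if st[i,4]>200 and st[i,0]<200:
        ys,xs=np.nonzero(l==i); W=ray(c,np.c_[xs,ys],.022)[:,:2]*1000
        # midline circle r=58 on the arc: left part
        A=W[W[:,1]>np.percentile(W[:,1],40)]
        f=lambda q:np.linalg.norm(A-q,axis=1)-58
        q=least_squares(f,A.mean(0)-[0,40],loss="soft_l1").x; print("  cup centre",q,"rms",np.std(f(q)))
E
python3 - <<'E'
import cv2
im=cv2.imread("pics/top0.png")[140:240,170:330]
cv2.imwrite("pics/crop.png",cv2.resize(im,(800,500),interpolation=cv2.INTER_CUBIC))
E
```

```text
board origin mm [568.87140274 123.71904755] x axis [-0.2977519  -0.95464337] -107.32262 [276.09811401 103.55094147]
1 [175 140   6   7  26] [0.71216004 0.27035625 0.02      ]
  rect ((709.060791015625, 268.1571960449219), (13.637565612792969, 16.867040634155273), 88.7129898071289)
2 [264 148  39  21 580] [ 0.6636826  -0.01613043  0.02      ]
  rect ((661.0283813476562, -17.033313751220703), (101.89627075195312, 55.37453842163086), 88.77102661132812)
3 [182 164  41  54 667] [0.57868845 0.20923148 0.02      ]
  rect ((579.0025024414062, 203.71633911132812), (102.47793579101562, 141.9169158935547), 84.8148193359375)
  cup centre [579.75958916 181.06227622] rms 8.784873638287323
4 [303 182   8  12  63] [ 0.57997608 -0.07713393  0.02      ]
  rect ((578.7132568359375, -77.68924713134766), (16.431747436523438, 30.968570709228516), 80.90421295166016)
```

View pics/crop.png

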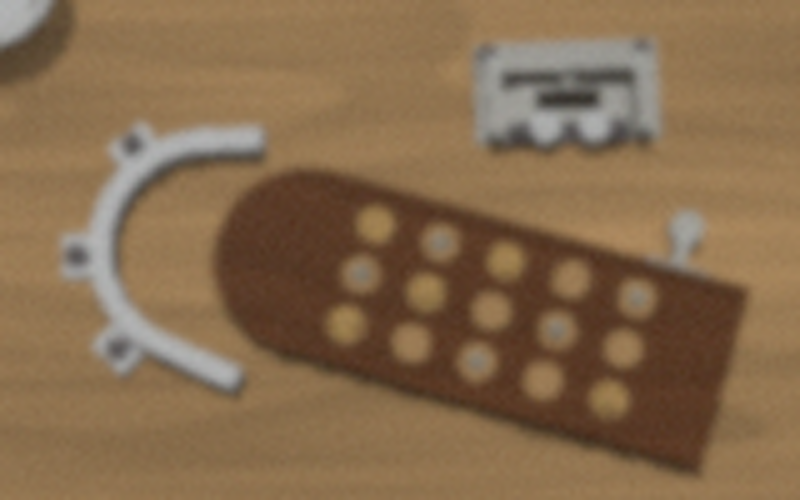

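Call:
jog_arm([
  [[0.06, -0.05, 0, 0, 0, -0.079], [0.065, -0.045, 0, 0, 0, -0.079], [0.07, -0.04, 0, 0, 0, -0.079], [0.073, -0.03, 0, 0, 0, -0.079], [0.076, -0.02, 0, 0, 0, -0.079]],
], claw=0.5)

```text
time_s: 0.52
eef_pos: [0.3359, -0.4475, 0.4043]
orientation: [-2.753, -1.513, 0.0]
force: [0.6, -0.3, 0.1]
gripper_width: 0.695
gripper_force: 0.0
```

```bash
cat >> h.py <<'E'
def to(xy,yaw_deg,z):
    "remaining shift in tool axes, in row units (1=0.5 m), and turn about tool z (1=90deg)"
    s=ctrl.read_state(); Rt=R.from_rotvec(s["orientation"]).as_matrix()
    d=Rt.T@(np.r_[xy,z]-np.array(s["eef_pos"])); y=np.degrees(np.arctan2(Rt[1,0],Rt[0,0]))
    print("t",round(s["time_s"],2),"pos",np.round(s["eef_pos"],4),"yaw",round(y,2),"tilt",np.round(Rt[:,2],3),"F",np.round(s["force"],2))
    print("shift units",np.round(d/.5,4),"turn",round(-((yaw_deg-y+180)%360-180)/90,4))
E
python3 - <<'E'
from h import *
c=cam("top"); print("cup est",ray(c,[[213,190.8]],.022), "guide end back/front",ray(c,[[223,168],[218,216]],.022))
to([.4885,-.134],72.7,.40); print(ctrl.camera_model("wrist"))
E
```

```text
cup est [[0.57516959 0.17158601 0.022     ]] guide end back/front [[0.63680127 0.14456259 0.022     ]
 [0.50742769 0.15853206 0.022     ]]
t 0.52 pos [ 0.3359 -0.4475  0.4043] yaw 57.58 tilt [-0.  0. -1.] F [ 0.65 -0.33  0.07]
shift units [ 0.693  -0.0785  0.0089] turn -0.168
{'mtx': array([[311.27157294,   0.        , 259.24642659],
       [  0.        , 311.27157294, 193.41733879],
       [  0.        ,   0.        ,   1.        ]]), 'tool_from_camera': array([[ 1.14725176e-03, -9.55211978e-01, -2.95920195e-01,
         8.32730792e-02],
       [ 9.99999342e-01,  1.09919125e-03,  3.28772286e-04,
         4.84562137e-04],
       [ 1.12256634e-05, -2.95920377e-01,  9.55212610e-01,
         1.99869764e-02],
       [ 0.00000000e+00,  0.00000000e+00,  0.00000000e+00,
         1.00000000e+00]])}
```

Call:
jog_arm([
  [[0.08, -0.01, -0.01, 0, 0, -0.079], [0.08, 0, -0.01, 0, 0, -0.079], [0.08, 0.008, -0.01, 0, 0, -0.01], [0.08, 0.008, -0.01, 0, 0, 0], [0.08, 0.008, -0.01, 0, 0, 0]],
])

```text
time_s: 0.93
eef_pos: [0.4189, -0.2645, 0.4298]
orientation: [-2.536, -1.855, -0.0]
force: [1.3, -0.0, -0.3]
gripper_width: 0.5
gripper_force: 0.0
```

Call:
jog_arm([
  [[0.08, 0.01, -0.01, 0, 0, 0], [0.08, 0.01, -0.01, 0, 0, 0], [0.08, 0.01, -0.01, 0, 0, 0], [0.08, 0.01, 0, 0, 0, 0], [0.08, 0.01, 0, 0, 0, 0]],
])

```text
time_s: 1.35
eef_pos: [0.5033, -0.0813, 0.4451]
orientation: [2.535, 1.855, 0.001]
force: [1.8, -0.9, 0.5]
gripper_width: 0.498
gripper_force: 0.0
```

Call:
jog_arm([
  [[0.06, 0, 0, 0, 0, 0], [0.03, 0, 0, 0, 0, 0], [0, 0, 0, 0, 0, 0], [0, 0, 0, 0, 0, 0]],
])

```text
time_s: 1.68
eef_pos: [0.5168, -0.04, 0.4444]
orientation: [-2.534, -1.857, 0.001]
force: [0.0, 0.1, 0.3]
gripper_width: 0.499
gripper_force: 0.0
```

Run:
```python
from h import *
to([.4885,-.134],72.7,.25)
c,im=grab("wrist","w1"); cv2.imwrite("pics/w1b.png",cv2.resize(im[:,:,::-1],(800,600),interpolation=cv2.INTER_CUBIC))
```

```text
t 1.68 pos [ 0.5168 -0.04    0.4444] yaw 72.47 tilt [-0.001 -0.    -1.   ] F [0.01 0.11 0.33]
shift units [-0.1961  0.0029  0.3889] turn -0.0025
```

View pics/w1b.png

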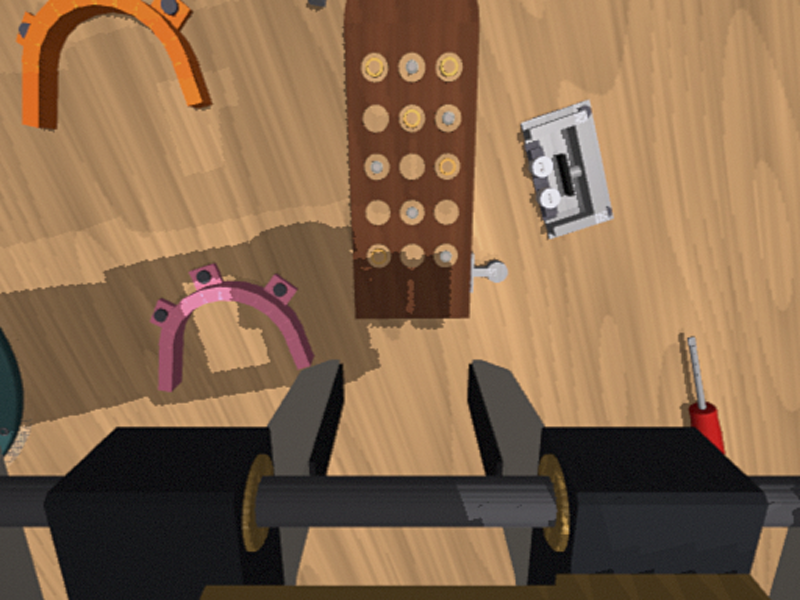

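The wrist view shows the board's square-end corners at (355,318) and (470,318), the stud at (495,271), and the rollers at (541,167) and (550,199). The board is aligned with the tool, and the cup is out of view.

Run:
```python
from h import *
c=cam("wrist")
P=ray(c,np.array([[355,318],[470,318],[346,30],[478,30]])*.64,.022)*1000; print(P[:,:2])
m=P[:2].mean(0)[:2]; n=P[2:].mean(0)[:2]; u=(m-n)/np.linalg.norm(m-n); print("mid end",m,"u",u,np.degrees(np.arctan2(*u[::-1])),"widths",np.linalg.norm(P[0]-P[1]),np.linalg.norm(P[2]-P[3]),"origin",m-230*u)
print("stud",ray(c,np.array([[496,271]])*.64,.018), "rollers",ray(c,np.array([[541,167],[550,199]])*.64,.022))
Q=ray(c,np.array([[588,103],[609,213],[524,125],[549,237]])*.64,.005); print("catch",Q)
to(m/1000+u*.04,np.degrees(np.arctan2(*-u[::-1])),.25)
```

```text
[[ 458.35599391  -81.33909995]
 [ 554.33866548 -111.65441433]
 [ 526.32531703  133.0388346 ]
 [ 619.24480211  103.66772259]]
mid end [506.34732969 -96.49675714] u [-0.29542616 -0.95536558] -107.18309330003389 widths 100.65630396353869 97.45097705343139 origin [574.29534556 123.23732565]
stud [[ 0.58696939 -0.07868791  0.018     ]] rollers [[ 0.64191105 -0.00573051  0.022     ]
 [ 0.64331116 -0.03246651  0.022     ]]
catch [[ 0.69300706  0.02942409  0.005     ]
 [ 0.69308276 -0.06215337  0.005     ]
 [ 0.64027214  0.0287017   0.005     ]
 [ 0.6397251  -0.06691043  0.005     ]]
t 1.73 pos [ 0.5166 -0.0408  0.4445] yaw 72.4 tilt [-0.001 -0.    -1.   ] F [-0.31  0.05 -0.68]
shift units [-0.1922  0.0149  0.3891] turn -0.0047
```

Call:
jog_arm([
  [[-0.07, 0.005, 0.04, 0, 0, -0.004], [-0.07, 0.005, 0.04, 0, 0, 0], [-0.06, 0.005, 0.05, 0, 0, 0], [0, 0, 0.08, 0, 0, 0], [0, 0, 0.08, 0, 0, 0]],
])

```text
time_s: 2.15
eef_pos: [0.4929, -0.1409, 0.2991]
orientation: [2.532, 1.856, 0.002]
force: [1.5, 0.5, -0.6]
gripper_width: 0.499
gripper_force: 0.0
```

Call:
jog_arm([
  [[0, 0, 0.08, 0, 0, 0], [0, 0, 0.07, 0, 0, 0], [0, 0, 0.04, 0, 0, 0], [0, 0, 0.015, 0, 0, 0], [0, 0, 0, 0, 0, 0]],
])

```text
time_s: 2.57
eef_pos: [0.4932, -0.139, 0.1958]
orientation: [-2.529, -1.86, 0.003]
force: [0.2, -0.5, -0.2]
gripper_width: 0.502
gripper_force: 0.0
```

Run:
```python
from h import *
u=np.array([-.2954,-.9554]); to(np.array([.5063,-.0965])+u*.03,72.8,.196)
```

```text
t 2.57 pos [ 0.4932 -0.139   0.1958] yaw 72.65 tilt [-0.003  0.001 -1.   ] F [ 0.2  -0.51 -0.2 ]
shift units [ 0.0289 -0.0002 -0.0003] turn -0.0017
```

Call:
jog_arm([
  [[0.02, 0, 0, 0, 0, 0], [0.02, 0, 0, 0, 0, 0], [0.015, 0, 0, 0, 0, 0], [0.006, 0, 0, 0, 0, 0], [0.006, 0, 0, 0, 0, 0]],
])

```text
time_s: 2.98
eef_pos: [0.5043, -0.1053, 0.1981]
orientation: [2.528, 1.864, 0.001]
force: [1.1, -0.1, -0.4]
gripper_width: 0.502
gripper_force: 0.0
```

Call:
jog_arm([
  [[0.008, -0.002, 0, 0, 0, 0], [0.008, -0.002, 0, 0, 0, 0], [0.008, -0.002, 0, 0, 0, 0], [0.008, -0.002, 0, 0, 0, 0], [0.008, -0.002, 0, 0, 0, 0]],
])

```text
time_s: 3.4
eef_pos: [0.5053, -0.0856, 0.198]
orientation: [2.529, 1.861, 0.0]
force: [-0.1, -5.4, 5.1]
gripper_width: 0.501
gripper_force: 2.7
```

Run:
```python
from m import *
to([.5,0],72.8,.196)
c,im=grab("top","t2"); cv2.imwrite("pics/t2c.png",cv2.resize(im[125:245,170:330,::-1],(800,600),interpolation=cv2.INTER_CUBIC))
```

```text
t 3.4 pos [ 0.5053 -0.0856  0.198 ] yaw 72.72 tilt [ 0.001 -0.001 -1.   ] F [-0.09 -5.37  5.15]
shift units [ 0.1604 -0.061   0.0037] turn -0.0009
```

View pics/t2c.png

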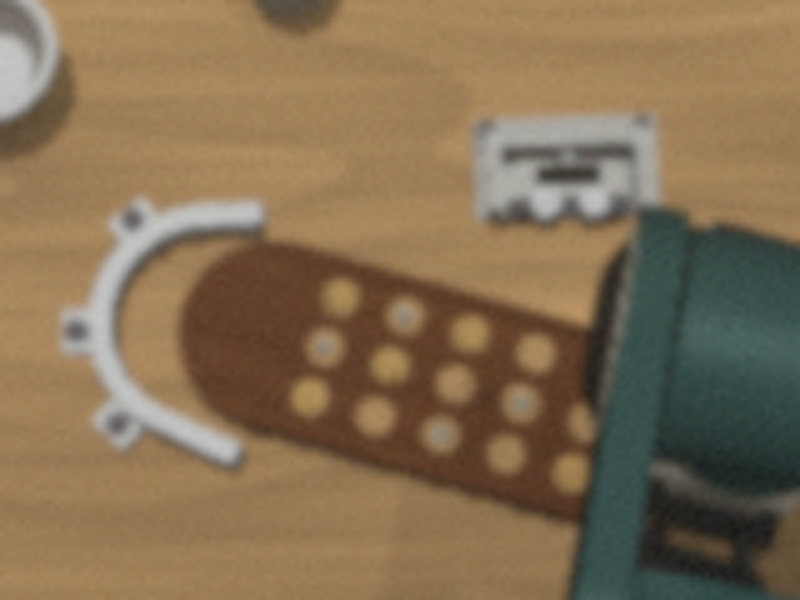

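The top view shows the heel tip at (182,330) and the cup's inner wall at (118,330), so about 32 mm remain. The alignment is good.

Call:
jog_arm([
  [[0.009, -0.0015, 0, 0, 0, 0], [0.009, -0.0015, 0, 0, 0, 0], [0.009, -0.0015, 0, 0, 0, 0], [0.009, -0.0015, 0, 0, 0, 0], [0.007, -0.001, 0, 0, 0, 0]],
])

```text
time_s: 3.87
eef_pos: [0.5083, -0.064, 0.1978]
orientation: [2.529, 1.862, -0.0]
force: [-1.5, -5.6, 4.4]
gripper_width: 0.499
gripper_force: 2.8
```

Call:
jog_arm([
  [[0.004, 0, 0, 0, 0, 0], [0.004, 0, 0, 0, 0, 0], [0.002, 0, 0, 0, 0, 0]],
])

```text
time_s: 4.12
eef_pos: [0.5097, -0.0593, 0.1977]
orientation: [2.529, 1.862, -0.0]
force: [-1.8, -6.8, 5.7]
gripper_width: 0.501
gripper_force: 3.1
```

Run:
```python
from m import *
to([.5,0],72.8,.196)
c,im=grab("top","t3"); cv2.imwrite("pics/t3c.png",cv2.resize(im[125:245,170:330,::-1],(800,600),interpolation=cv2.INTER_CUBIC))
```

```text
t 4.12 pos [ 0.5097 -0.0593  0.1977] yaw 72.74 tilt [ 0.    -0.001 -1.   ] F [-1.78 -6.84  5.72]
shift units [ 0.1075 -0.0537  0.0032] turn -0.0006
```

View pics/t3c.png

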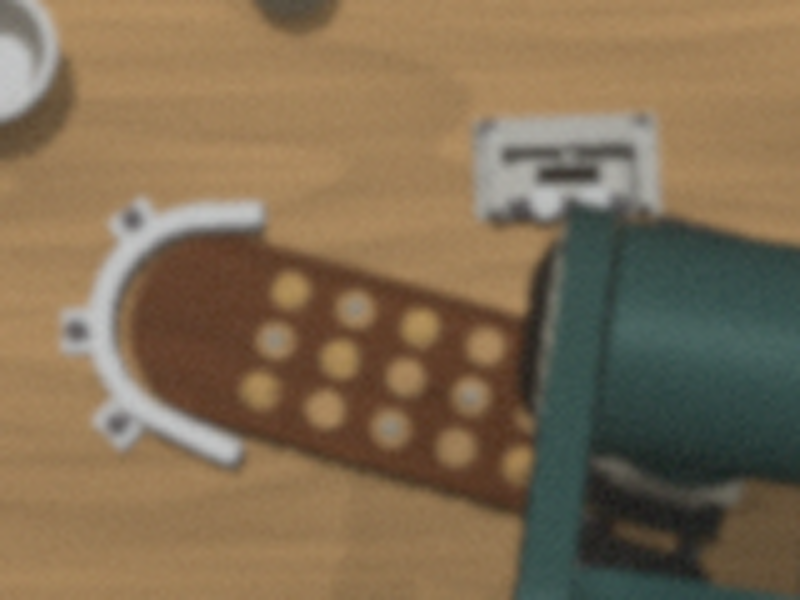

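The heel tip is at (133,330) and the wall at 118, so about 6 mm remain. I'll creep in and watch the force.

Call:
jog_arm([
  [[0.003, 0, 0, 0, 0, 0], [0.003, 0, 0, 0, 0, 0], [0.002, 0, 0, 0, 0, 0], [0.002, 0, 0, 0, 0, 0]],
])

```text
time_s: 4.5
eef_pos: [0.5111, -0.0546, 0.1976]
orientation: [2.529, 1.862, -0.001]
force: [-1.1, -5.5, 5.5]
gripper_width: 0.501
gripper_force: 3.0
```

Call:
jog_arm([
  [[0.002, 0, 0, 0, 0, 0], [0.001, 0, 0, 0, 0, 0], [0, 0, 0, 0, 0, 0]],
])

```text
time_s: 4.75
eef_pos: [0.5116, -0.0532, 0.1976]
orientation: [2.529, 1.862, -0.0]
force: [-1.4, -4.4, 4.8]
gripper_width: 0.503
gripper_force: 2.4
```

Call:
jog_arm([
  [[0.002, 0, 0, 0, 0, 0], [0.002, 0, 0, 0, 0, 0], [0.001, 0, 0, 0, 0, 0], [0, 0, 0, 0, 0, 0]],
])

```text
time_s: 5.08
eef_pos: [0.5123, -0.0508, 0.1976]
orientation: [2.529, 1.862, -0.0]
force: [-1.4, -5.3, 4.4]
gripper_width: 0.503
gripper_force: 2.4
```

```bash
cat > gap.py <<'E'
from m import *
import sys
to([.5,0],72.8,.196)
c,im=grab("top",sys.argv[1]); h=cv2.cvtColor(im,cv2.COLOR_RGB2HSV).astype(int)
for y in (188,190,192): print(y,[tuple(h[y,x]) for x in range(190,202)])
b=((h[...,2]<105)&(h[...,1]>90)); b[:, :185]=0
P=[]
for x in range(220,262,4):
    ys=np.nonzero(b[155:235,x])[0]+155; P.append((x,ys.min(),ys.max()))
P=np.array(P); m=ray(c,P[:,:2],.022); k=np.polyfit(m[:,1],m[:,0],1); print("back edge heading deg from -y",np.degrees(np.arctan(k[0])))
E
python3 gap.py t4 | tee g4
```

```text
t 5.08 pos [ 0.5123 -0.0508  0.1976] yaw 72.73 tilt [ 0.    -0.001 -1.   ] F [-1.42 -5.27  4.4 ]
shift units [ 0.0896 -0.0537  0.0031] turn -0.0007
188 [(np.int64(0), np.int64(0), np.int64(194)), (np.int64(15), np.int64(6), np.int64(179)), (np.int64(12), np.int64(18), np.int64(144)), (np.int64(12), np.int64(72), np.int64(110)), (np.int64(11), np.int64(126), np.int64(95)), (np.int64(12), np.int64(133), np.int64(94)), (np.int64(11), np.int64(130), np.int64(94)), (np.int64(13), np.int64(137), np.int64(93)), (np.int64(12), np.int64(144), np.int64(90)), (np.int64(12), np.int64(137), np.int64(93)), (np.int64(11), np.int64(139), np.int64(92)), (np.int64(10), np.int64(132), np.int64(89))]
190 [(np.int64(0), np.int64(1), np.int64(193)), (np.int64(165), np.int64(3), np.int64(176)), (np.int64(10), np.int64(21), np.int64(146)), (np.int64(11), np.int64(71), np.int64(107)), (np.int64(11), np.int64(125), np.int64(98)), (np.int64(11), np.int64(139), np.int64(97)), (np.int64(11), np.int64(145), np.int64(95)), (np.int64(12), np.int64(153), np.int64(95)), (np.int64(12), np.int64(137), np.int64(95)), (np.int64(12), np.int64(136), np.int64(94)), (np.int64(11), np.int64(127), np.int64(94)), (np.int64(12), np.int64(132), np.int64(95))]
192 [(np.int64(135), np.int64(3), np.int64(192)), (np.int64(0), np.int64(0), np.int64(181)), (np.int64(15), np.int64(21), np.int64(148)), (np.int64(9), np.int64(63), np.int64(118)), (np.int64(10), np.int64(123), np.int64(104)), (np.int64(9), np.int64(126), np.int64(103)), (np.int64(10), np.int64(132), np.int64(104)), (np.int64(11), np.int64(139), np.int64(99)), (np.int64(13), np.int64(145), np.int64(100)), (np.int64(12), np.int64(138), np.int64(100)), (np.int64(12), np.int64(133), np.int64(100)), (np.int64(12), np.int64(136), np.int64(101))]
back edge heading deg from -y 18.535205015233934
```

Call:
jog_arm([
  [[0.002, 0, 0, 0, 0, 0], [0.001, 0, 0, 0, 0, 0], [0, 0, 0, 0, 0, 0]],
])

```text
time_s: 5.38
eef_pos: [0.5126, -0.0499, 0.1975]
orientation: [2.528, 1.862, -0.003]
force: [-3.3, -13.7, 7.1]
gripper_width: 0.501
gripper_force: 7.4
```

Call:
jog_arm([
  [[0.002, 0, 0, 0, 0, 0], [0.001, 0, 0, 0, 0, 0], [0, 0, 0, 0, 0, 0]],
])

```text
time_s: 5.63
eef_pos: [0.5129, -0.0493, 0.1976]
orientation: [2.527, 1.861, -0.007]
force: [-9.5, -26.6, 7.8]
gripper_width: 0.5
gripper_force: 13.8
```

The heel is seated, still swung out about 0.3 rad. I'll back off and go over to the front edge with the fingers closed.

Call:
jog_arm([
  [[-0.003, 0, 0, 0, 0, 0], [-0.02, 0, 0, 0, 0, 0], [0, 0, -0.05, 0, 0, 0], [0, -0.02, -0.05, 0, 0, 0], [0.01, -0.06, 0, 0, 0, 0]],
])

```text
time_s: 6.05
eef_pos: [0.4748, -0.0432, 0.2514]
orientation: [2.528, 1.86, 0.006]
force: [1.2, 0.5, 0.9]
gripper_width: 0.5
gripper_force: 0.0
```

Call:
jog_arm([
  [[0.025, -0.06, 0, 0, 0, 0], [0.03, -0.044, 0, 0, 0, 0], [0.025, 0, 0, 0, 0, 0], [0, 0, 0, 0, 0, 0], [0, 0, 0, 0, 0, 0]],
], claw=0)

```text
time_s: 6.47
eef_pos: [0.4352, 0.0116, 0.2472]
orientation: [-2.528, -1.864, -0.001]
force: [0.6, -0.6, -1.1]
gripper_width: 0.189
gripper_force: 0.0
```

```bash
python3 gap.py t5 | grep -v "^1"
python3 - <<'E'
from m import *
im=cv2.imread("pics/t5.png")
cv2.imwrite("pics/t5c.png",cv2.resize(im[125:245,170:330],(800,600),interpolation=cv2.INTER_CUBIC))
to([.435,.010],72.8,.196)
E
```

```text
t 6.47 pos [0.4352 0.0116 0.2472] yaw 72.81 tilt [ 0.  0. -1.] F [ 0.55 -0.62 -1.12]
shift units [0.0161 0.1307 0.1025] turn 0.0001
back edge heading deg from -y 18.17215702083499
t 6.52 pos [0.4353 0.0112 0.2471] yaw 72.77 tilt [-0.  0. -1.] F [ 0.25 -0.19 -0.2 ]
shift units [-2.600e-03  1.000e-04  1.023e-01] turn -0.0003
```

View pics/t5c.png

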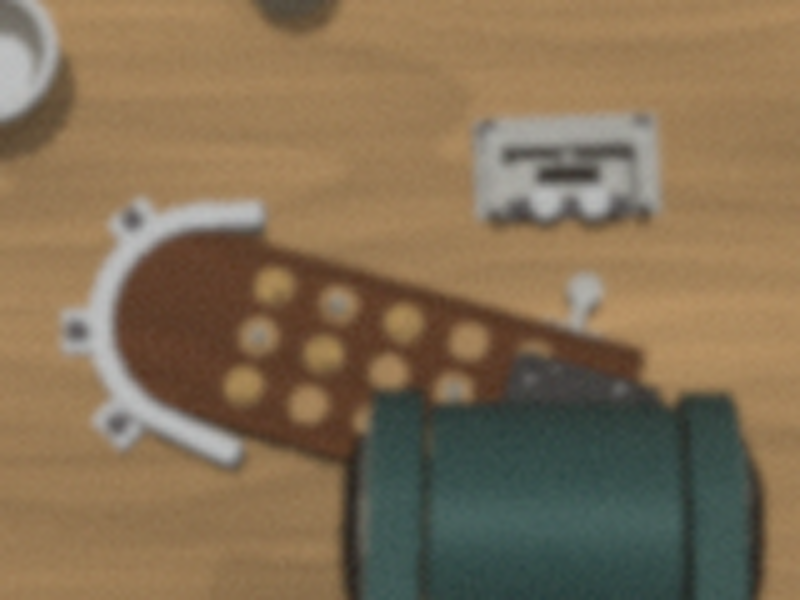

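The heel is fully seated at (118,330). The board is swung out about 17°, and the stud at (584,290) faces the rollers at (570,205).

Call:
jog_arm([
  [[0, 0, 0.05, 0, 0, 0], [0, 0, 0.04, 0, 0, 0], [0, 0, 0.012, 0, 0, 0], [0, 0.01, 0, 0, 0, 0], [0, 0.01, 0, 0, 0, 0]],
])

```text
time_s: 6.93
eef_pos: [0.4455, 0.008, 0.1968]
orientation: [-2.53, -1.862, 0.0]
force: [1.0, 0.2, -0.5]
gripper_width: 0.006
gripper_force: 0.0
```

Call:
jog_arm([
  [[0, 0.007, 0, 0, 0, 0], [0, 0.007, 0, 0, 0, 0], [0, 0.006, 0, 0, 0, 0], [0, 0.006, 0, 0, 0, 0], [0, 0.004, 0, 0, 0, 0]],
])

```text
time_s: 7.35
eef_pos: [0.4595, 0.004, 0.1965]
orientation: [2.53, 1.863, 0.0]
force: [-3.3, 0.4, 2.3]
gripper_width: 0.005
gripper_force: 1.6
```

Call:
jog_arm([
  [[-0.003, 0.01, 0, 0, 0, -0.016], [-0.003, 0.01, 0, 0, 0, -0.016], [-0.003, 0.01, 0, 0, 0, -0.016], [-0.003, 0.01, 0, 0, 0, -0.016], [-0.003, 0.008, 0, 0, 0, -0.013]],
])

```text
time_s: 7.77
eef_pos: [0.4807, -0.0092, 0.1964]
orientation: [-2.411, -2.014, 0.0]
force: [-3.6, 1.5, 3.7]
gripper_width: 0.006
gripper_force: 2.1
```

```bash
cat > sw.py <<'E'
from m import *
import sys
to([.5,0],90,.196)
c,im=grab("top",sys.argv[1]); cv2.imwrite(f"pics/{sys.argv[1]}c.png",cv2.resize(im[125:245,170:330,::-1],(800,600),interpolation=cv2.INTER_CUBIC))
h=cv2.cvtColor(im,cv2.COLOR_RGB2HSV).astype(int)
b=((h[...,2]<105)&(h[...,1]>90))
P=[(x,np.nonzero(b[160:200,x])[0].min()+160) for x in range(228,286,4) if b[160:200,x].any()]
m=ray(c,P,.022); k=np.polyfit(m[:,1],m[:,0],1); r=np.polyval(k,m[:,1])-m[:,0]
print("swing deg",np.degrees(np.arctan(k[0])),"res mm",np.abs(r).max()*1e3)
E
python3 sw.py t6
```

```text
t 7.77 pos [ 0.4807 -0.0092  0.1964] yaw 79.75 tilt [-0.  0. -1.] F [-3.64  1.54  3.71]
shift units [0.025  0.0346 0.0009] turn -0.1139
swing deg 9.417857136967823 res mm 1.5899006578703467
```

View pics/t6c.png

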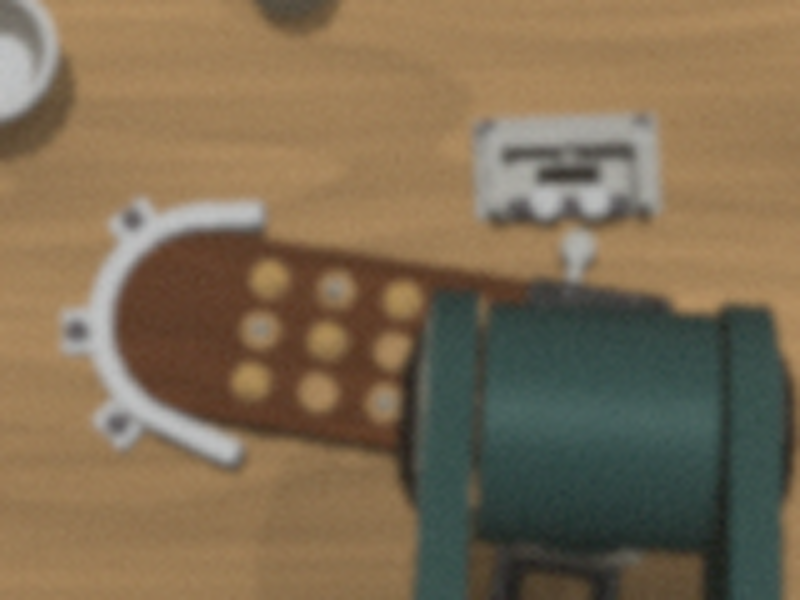

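The stud at (577,245) is about 21 mm short of the roller line, so roughly 10 mm is free before it touches the rollers. I'll move 7 mm and then creep.

Call:
jog_arm([
  [[-0.001, 0.005, 0, 0, 0, -0.008], [-0.001, 0.005, 0, 0, 0, -0.008], [-0.001, 0.004, 0, 0, 0, -0.006], [0, 0, 0, 0, 0, 0]],
])

```text
time_s: 8.15
eef_pos: [0.4874, -0.0119, 0.1962]
orientation: [2.377, 2.054, 0.0]
force: [-0.5, -0.5, -0.4]
gripper_width: 0.004
gripper_force: 0.1
```

Call:
jog_arm([
  [[-0.001, 0.002, 0, 0, 0, -0.003], [-0.001, 0.002, 0, 0, 0, -0.003], [0, 0.002, 0, 0, 0, -0.003]],
])

```text
time_s: 8.4
eef_pos: [0.49, -0.0132, 0.1962]
orientation: [2.362, 2.071, 0.0]
force: [-1.8, -0.3, -0.1]
gripper_width: 0.003
gripper_force: 0.7
```

Call:
jog_arm([
  [[-0.001, 0.002, 0, 0, 0, -0.003], [0, 0.002, 0, 0, 0, -0.003]],
])

```text
time_s: 8.57
eef_pos: [0.4919, -0.014, 0.1962]
orientation: [2.353, 2.082, -0.0]
force: [-2.5, -1.6, 0.2]
gripper_width: 0.007
gripper_force: 0.9
```

Call:
jog_arm([
  [[-0.001, 0.002, 0, 0, 0, -0.003], [0, 0.002, 0, 0, 0, -0.003]],
])

```text
time_s: 8.73
eef_pos: [0.4939, -0.0148, 0.1962]
orientation: [-2.343, -2.093, 0.0]
force: [-3.9, -2.8, -0.5]
gripper_width: 0.004
gripper_force: 1.7
```

Call:
jog_arm([
  [[-0.001, 0.002, 0, 0, 0, -0.003], [0, 0.002, 0, 0, 0, -0.003]],
])

```text
time_s: 8.9
eef_pos: [0.4956, -0.0155, 0.1962]
orientation: [-2.332, -2.104, 0.001]
force: [-8.4, -2.6, 5.2]
gripper_width: 0.005
gripper_force: 4.3
```

Call:
jog_arm([
  [[0, 0.002, 0, 0, 0, -0.002], [0, 0.001, 0, 0, 0, -0.002]],
])

```text
time_s: 9.07
eef_pos: [0.4969, -0.0158, 0.1961]
orientation: [-2.326, -2.111, 0.003]
force: [-11.7, -4.2, 5.5]
gripper_width: 0.004
gripper_force: 5.8
```

Call:
jog_arm([
  [[0, 0.001, 0, 0, 0, -0.001], [0, 0, 0, 0, 0, 0]],
])

```text
time_s: 9.23
eef_pos: [0.4974, -0.0159, 0.1961]
orientation: [-2.324, -2.112, 0.004]
force: [-10.7, -4.2, 5.8]
gripper_width: 0.01
gripper_force: 5.5
```

Call:
jog_arm([
  [[0, 0.001, 0, 0, 0, -0.001], [0, 0, 0, 0, 0, 0]],
])

```text
time_s: 9.4
eef_pos: [0.4978, -0.016, 0.1961]
orientation: [-2.322, -2.114, 0.004]
force: [-11.5, -6.2, 6.4]
gripper_width: 0.009
gripper_force: 5.9
```

```bash
python3 sw.py t7
```

```text
t 9.4 pos [ 0.4978 -0.016   0.1961] yaw 84.63 tilt [-0.002 -0.001 -1.   ] F [-11.54  -6.22   6.39]
shift units [0.0323 0.0013 0.0002] turn -0.0597
swing deg 5.04587251526894 res mm 2.642543477019532
```

View pics/t7c.png

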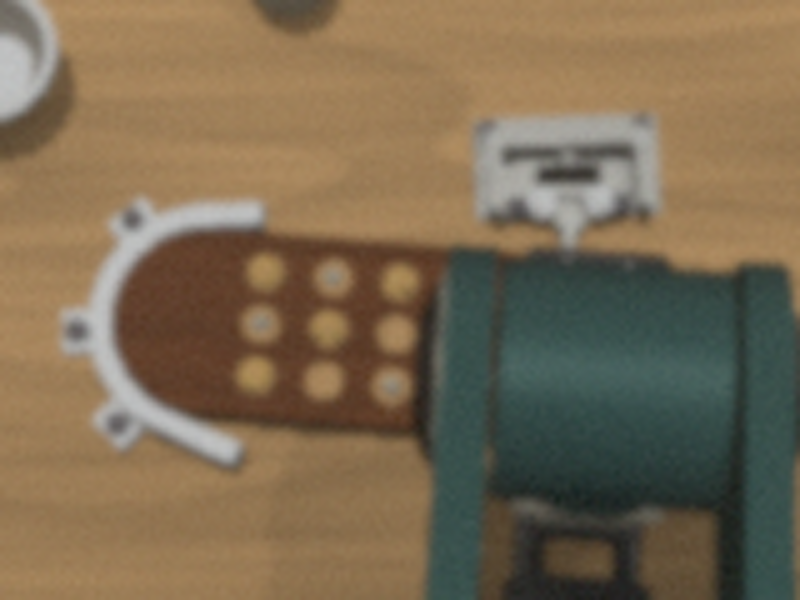

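The stud head at (571,205) is between the spread rollers, right at the tipping point. I'll make tiny steps.

Call:
jog_arm([
  [[0, 0.001, 0, 0, 0, -0.001], [0, 0, 0, 0, 0, 0]],
])

```text
time_s: 9.62
eef_pos: [0.4983, -0.0161, 0.1961]
orientation: [-2.321, -2.116, 0.004]
force: [-12.9, -6.1, 6.5]
gripper_width: 0.004
gripper_force: 6.3
```

Call:
jog_arm([
  [[0, 0.001, 0, 0, 0, -0.001], [0, 0, 0, 0, 0, 0]],
])

```text
time_s: 9.78
eef_pos: [0.4987, -0.0162, 0.1961]
orientation: [-2.319, -2.118, 0.005]
force: [-12.9, -6.9, 8.4]
gripper_width: 0.004
gripper_force: 6.6
```

Call:
jog_arm([
  [[0, -0.004, 0, 0, 0, 0], [0, -0.008, 0, 0, 0, 0], [0, 0, 0, 0, 0, 0], [0, 0, 0, 0, 0, 0]],
])

```text
time_s: 10.12
eef_pos: [0.4933, -0.0152, 0.1965]
orientation: [2.319, 2.118, 0.001]
force: [-0.1, 0.9, -0.3]
gripper_width: 0.007
gripper_force: 0.0
```

```bash
cat > d.py <<'E'
from m import *
import sys
# image shift of the board's left part (gems) between two top pictures
a,b=[cv2.cvtColor(cv2.imread(f"pics/{n}.png"),cv2.COLOR_BGR2GRAY).astype(np.float32) for n in sys.argv[1:3]]
for x0 in (213,227,241):
    s=(slice(170,215),slice(x0,x0+16)); print(x0,cv2.phaseCorrelate(a[s],b[s],cv2.createHanningWindow((16,45),cv2.CV_32F)))
s=(slice(155,178),slice(272,300)); print("stud region",cv2.phaseCorrelate(a[s],b[s],cv2.createHanningWindow((28,23),cv2.CV_32F)))
E
python3 sw.py t8; python3 d.py t7 t8
```

```text
t 10.12 pos [ 0.4933 -0.0152  0.1965] yaw 84.8 tilt [ 0.001  0.    -1.   ] F [-0.07  0.88 -0.28]
shift units [0.0314 0.0106 0.001 ] turn -0.0578
swing deg 1.3645587786194988 res mm 15.237055556078571
213 ((0.15697732802951325, 0.7627249370212859), 0.9113389061556922)
227 ((-0.08002697535344794, 0.28521005367459296), 1.0989857506420877)
241 ((0.14169266570250816, 0.9525248804334652), 1.0226719273461236)
stud region ((0.023626273831718336, 0.13767412548566327), 1.1159158362282646)
```

Call:
jog_arm([
  [[0, 0.004, 0, 0, 0, 0], [0, 0.002, 0, 0, 0, 0], [0, 0, 0, 0, 0, 0]],
])

```text
time_s: 10.42
eef_pos: [0.4962, -0.0156, 0.1963]
orientation: [-2.319, -2.118, 0.002]
force: [-8.4, -1.5, 6.3]
gripper_width: 0.006
gripper_force: 4.4
```

Call:
jog_arm([
  [[0, 0.002, 0, 0, 0, 0], [0, 0, 0, 0, 0, 0]],
])

```text
time_s: 10.58
eef_pos: [0.4971, -0.0157, 0.1963]
orientation: [-2.319, -2.118, 0.003]
force: [-10.7, -1.9, 8.4]
gripper_width: -0.001
gripper_force: 5.7
```

Call:
jog_arm([
  [[0, 0.002, 0, 0, 0, 0], [0, 0, 0, 0, 0, 0]],
])

```text
time_s: 10.75
eef_pos: [0.498, -0.0159, 0.1963]
orientation: [-2.319, -2.118, 0.004]
force: [-14.0, -3.2, 8.9]
gripper_width: 0.003
gripper_force: 6.4
```

Call:
jog_arm([
  [[0, -0.01, 0, 0, 0, 0], [0, -0.02, 0, 0, 0, 0], [0, 0, -0.07, 0, 0, 0], [0, 0.06, -0.08, 0, 0, 0], [0, 0.06, -0.05, 0, 0, 0]],
])

```text
time_s: 11.17
eef_pos: [0.5375, -0.0191, 0.2926]
orientation: [2.318, 2.117, 0.003]
force: [0.7, -0.8, 1.5]
gripper_width: 0.005
gripper_force: 0.0
```

Call:
jog_arm([
  [[0, 0.02, 0, 0, 0, 0], [0, 0, 0, 0, 0, 0], [0, 0, 0, 0, 0, 0], [0, 0, 0, 0, 0, 0]],
])

```text
time_s: 11.5
eef_pos: [0.5471, -0.0201, 0.2884]
orientation: [-2.319, -2.117, 0.002]
force: [-0.3, -0.4, 0.1]
gripper_width: 0.006
gripper_force: 0.0
```

Run:
```python
from h import *
to([.5,0],90,.2)
c,im=grab("wrist","w9"); K,Rm,p=c
q=K@(Rm.T@(np.array([.643,-.019,.018])-p)); u,v=(q[:2]/q[2]).astype(int); print("catch at",u,v)
x0=max(0,min(u-75,512-200)); y0=max(0,min(v-75,384-150)); print(x0,y0)
cv2.imwrite("pics/w9c.png",cv2.resize(im[y0:y0+150,x0:x0+200,::-1],(800,600),interpolation=cv2.INTER_CUBIC))
```

```text
t 11.5 pos [ 0.5471 -0.0201  0.2884] yaw 84.8 tilt [-0.002  0.    -1.   ] F [-0.29 -0.4   0.14]
shift units [ 0.0314 -0.0971  0.1769] turn -0.0578
catch at 372 188
297 113
```

View pics/w9c.png

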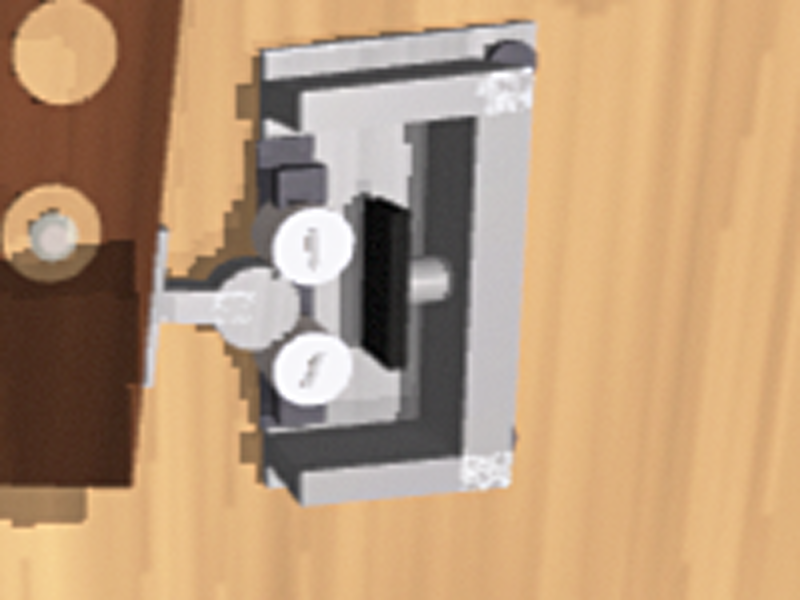

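Clear view: the stud head at (258,308) rests in front of the rollers at (313,245) and (313,368), so it has not snapped in yet. I'll go back and push a little further, keeping the downward drag off.

Call:
jog_arm([
  [[0, -0.06, 0, 0, 0, 0], [0, -0.06, 0.03, 0, 0, 0], [0, -0.008, 0.06, 0, 0, 0], [0, 0, 0.06, 0, 0, 0], [0, 0, 0.032, 0, 0, 0]],
])

```text
time_s: 11.97
eef_pos: [0.4821, -0.0142, 0.1953]
orientation: [-2.319, -2.117, 0.003]
force: [0.3, 0.2, -0.5]
gripper_width: 0.006
gripper_force: 0.0
```

Call:
jog_arm([
  [[0, 0.008, 0, 0, 0, 0], [0, 0.008, 0, 0, 0, 0], [0, 0.004, 0, 0, 0, 0], [0, 0.003, -0.0005, 0, 0, 0], [0, 0, 0, 0, 0, 0]],
])

```text
time_s: 12.38
eef_pos: [0.4962, -0.0155, 0.1999]
orientation: [2.32, 2.118, 0.001]
force: [-1.0, -0.2, 3.4]
gripper_width: 0.006
gripper_force: 1.8
```

Call:
jog_arm([
  [[0, 0.003, -0.0005, 0, 0, 0], [0, 0.002, -0.0005, 0, 0, 0], [0, 0, 0, 0, 0, 0]],
])

```text
time_s: 12.63
eef_pos: [0.4982, -0.0158, 0.1999]
orientation: [-2.32, -2.118, 0.001]
force: [-7.4, -1.7, 4.0]
gripper_width: 0.006
gripper_force: 3.9
```

Call:
jog_arm([
  [[0, 0.002, -0.0003, 0, 0, 0], [0, 0, 0, 0, 0, 0]],
])

```text
time_s: 12.8
eef_pos: [0.499, -0.0159, 0.1999]
orientation: [-2.32, -2.118, 0.002]
force: [-8.2, -1.0, 3.4]
gripper_width: 0.004
gripper_force: 4.2
```

Call:
jog_arm([
  [[0, 0.001, -0.0005, 0, 0, 0], [0, 0, 0, 0, 0, 0]],
])

```text
time_s: 12.97
eef_pos: [0.4994, -0.0159, 0.2]
orientation: [-2.32, -2.118, 0.002]
force: [-7.7, -1.6, 2.3]
gripper_width: 0.005
gripper_force: 3.6
```

Call:
jog_arm([
  [[0, 0.001, -0.0005, 0, 0, 0], [0, 0, 0, 0, 0, 0]],
])

```text
time_s: 13.13
eef_pos: [0.4999, -0.0159, 0.2002]
orientation: [-2.32, -2.118, 0.002]
force: [-7.2, -1.5, 1.4]
gripper_width: 0.004
gripper_force: 3.1
```

Call:
jog_arm([
  [[0, 0.001, 0, 0, 0, 0], [0, 0.001, 0, 0, 0, 0]],
])

```text
time_s: 13.3
eef_pos: [0.5008, -0.0161, 0.2001]
orientation: [-2.319, -2.118, 0.002]
force: [-8.8, -3.3, 2.7]
gripper_width: 0.006
gripper_force: 3.8
```

Call:
jog_arm([
  [[0, 0.001, 0, 0, 0, 0], [0, 0.001, 0, 0, 0, 0]],
])

```text
time_s: 13.47
eef_pos: [0.5018, -0.0163, 0.2001]
orientation: [-2.32, -2.118, 0.003]
force: [-10.8, -4.6, 2.5]
gripper_width: 0.006
gripper_force: 4.1
```

Call:
jog_arm([
  [[0, 0.001, 0, 0, 0, 0], [0, 0.001, 0, 0, 0, 0]],
])

```text
time_s: 13.63
eef_pos: [0.5028, -0.0164, 0.2002]
orientation: [-2.32, -2.118, 0.003]
force: [-9.6, -5.3, 3.4]
gripper_width: 0.006
gripper_force: 4.4
```

Call:
jog_arm([
  [[0, 0.001, 0, 0, 0, 0], [0, 0.001, 0, 0, 0, 0]],
])

```text
time_s: 13.8
eef_pos: [0.5039, -0.0166, 0.2003]
orientation: [-2.32, -2.118, 0.003]
force: [-9.0, -4.3, 3.2]
gripper_width: 0.007
gripper_force: 4.4
```

Call:
jog_arm([
  [[0, 0.001, 0, 0, 0, 0], [0, 0.001, 0, 0, 0, 0]],
])

```text
time_s: 13.97
eef_pos: [0.5049, -0.0167, 0.2003]
orientation: [-2.32, -2.118, 0.003]
force: [-8.4, -5.9, 3.4]
gripper_width: 0.002
gripper_force: 4.2
```

Call:
jog_arm([
  [[0, 0.001, 0, 0, 0, 0], [0, 0.001, 0, 0, 0, 0]],
])

```text
time_s: 14.13
eef_pos: [0.506, -0.0168, 0.2004]
orientation: [2.32, 2.118, -0.002]
force: [-8.6, -4.7, 4.6]
gripper_width: 0.003
gripper_force: 4.2
```

Call:
jog_arm([
  [[0, 0.001, 0, 0, 0, 0], [0, 0.001, 0, 0, 0, 0]],
])

```text
time_s: 14.3
eef_pos: [0.507, -0.0169, 0.2005]
orientation: [2.32, 2.118, -0.002]
force: [-6.7, -5.0, 3.4]
gripper_width: 0.004
gripper_force: 3.8
```

Call:
jog_arm([
  [[0, 0.001, 0, 0, 0, 0], [0, 0, 0, 0, 0, 0]],
])

```text
time_s: 14.47
eef_pos: [0.5077, -0.0169, 0.2006]
orientation: [2.32, 2.118, -0.001]
force: [-5.3, -5.1, 3.7]
gripper_width: 0.0
gripper_force: 3.1
```

Call:
jog_arm([
  [[0, 0.001, 0, 0, 0, 0], [0, 0, 0, 0, 0, 0]],
])

```text
time_s: 14.63
eef_pos: [0.5082, -0.0169, 0.2006]
orientation: [2.32, 2.118, -0.001]
force: [-4.5, -3.5, 3.0]
gripper_width: 0.004
gripper_force: 2.7
```

Call:
jog_arm([
  [[0, 0.001, 0, 0, 0, 0], [0, 0, 0, 0, 0, 0]],
])

```text
time_s: 14.8
eef_pos: [0.5088, -0.0169, 0.2007]
orientation: [2.319, 2.118, -0.0]
force: [-3.2, -3.2, 2.9]
gripper_width: 0.005
gripper_force: 2.0
```

Call:
jog_arm([
  [[0, 0.001, 0, 0, 0, 0], [0, 0, 0, 0, 0, 0]],
])

```text
time_s: 14.97
eef_pos: [0.5093, -0.0169, 0.2007]
orientation: [2.319, 2.118, -0.0]
force: [-4.0, -3.9, 3.4]
gripper_width: 0.007
gripper_force: 2.3
```

Call:
jog_arm([
  [[0, 0.001, 0, 0, 0, 0], [0, 0, 0, 0, 0, 0]],
])

```text
time_s: 15.13
eef_pos: [0.5099, -0.0169, 0.2006]
orientation: [2.319, 2.118, 0.001]
force: [-2.9, -2.4, 2.9]
gripper_width: 0.007
gripper_force: 1.7
```

Call:
jog_arm([
  [[0, 0.001, 0, 0, 0, 0], [0, 0, 0, 0, 0, 0]],
])

```text
time_s: 15.3
eef_pos: [0.5103, -0.0169, 0.2006]
orientation: [2.319, 2.118, 0.0]
force: [-3.2, -4.4, 6.0]
gripper_width: 0.007
gripper_force: 3.3
```

Call:
jog_arm([
  [[0, 0.001, 0, 0, 0, 0], [0, 0, 0, 0, 0, 0]],
])

```text
time_s: 15.47
eef_pos: [0.5108, -0.017, 0.2005]
orientation: [2.32, 2.118, -0.0]
force: [-3.1, -5.1, 6.0]
gripper_width: 0.006
gripper_force: 3.6
```

Call:
jog_arm([
  [[0, 0.001, 0, 0, 0, 0], [0, 0, 0, 0, 0, 0]],
])

```text
time_s: 15.63
eef_pos: [0.5113, -0.0171, 0.2005]
orientation: [2.32, 2.118, -0.0]
force: [-5.0, -5.1, 6.9]
gripper_width: 0.004
gripper_force: 3.6
```

Force dipped and is rising again, so the stud is on the pad. I'll release and check from above, numerically.

Call:
jog_arm([
  [[0, -0.01, 0, 0, 0, 0], [0, -0.03, 0, 0, 0, 0], [0, 0, -0.07, 0, 0, 0], [0, 0.05, -0.08, 0, 0, 0], [0, 0.06, -0.04, 0, 0, 0]],
])

```text
time_s: 16.05
eef_pos: [0.5427, -0.0195, 0.2944]
orientation: [2.318, 2.117, 0.005]
force: [0.3, 0.1, 1.6]
gripper_width: 0.01
gripper_force: 0.0
```

Call:
jog_arm([
  [[0, 0, 0, 0, 0, 0], [0, 0, 0, 0, 0, 0], [0, 0, 0, 0, 0, 0], [0, 0, 0, 0, 0, 0]],
])

```text
time_s: 16.38
eef_pos: [0.5423, -0.0196, 0.2891]
orientation: [-2.319, -2.117, 0.002]
force: [-0.0, -0.7, -0.5]
gripper_width: 0.004
gripper_force: 0.0
```

```bash
cat > chk.py <<'E'
from h import *
import sys
to([.5,0],90,.2)
c,im=grab("wrist",sys.argv[1]); h=cv2.cvtColor(im,cv2.COLOR_RGB2HSV).astype(int)
K,Rm,p=c; q=K@(Rm.T@(np.array([.643,-.019,.018])-p)); u,v=(q[:2]/q[2]).astype(int)
w=((h[...,2]>235)&(h[...,1]<25)).astype(np.uint8)
n,l,st,ce=cv2.connectedComponentsWithStats(w)
for i in range(1,n):
    if st[i,4]>60 and abs(ce[i][0]-u)<70: print("white",st[i],ray(c,ce[i],.022)[0][:2])
# dark brown board back edge, light/dark along rows through the pad
b=(h[...,2]<150)&(h[...,1]>110)
for r in range(v-60,v+50,15):
    xs=np.nonzero(b[r,150:u])[0]+150
    if len(xs): print(r,"edge",ray(c,[[xs.max(),r]],.022)[0][:2])
E
python3 chk.py w9b; python3 - <<'E'
E
```

```text
t 16.38 pos [ 0.5423 -0.0196  0.2891] yaw 84.8 tilt [-0.002  0.    -1.   ] F [-0.02 -0.66 -0.48]
shift units [ 0.0313 -0.0876  0.1783] turn -0.0578
white [371 159  20  19 265] [ 6.43024279e-01 -1.97695257e-04]
white [371 193  19  17 235] [ 0.64344669 -0.02874671]
128 edge [0.6300866  0.03271494]
143 edge [0.63020974 0.02099817]
158 edge [0.63033642 0.00894389]
173 edge [ 0.62803621 -0.00324543]
188 edge [ 0.62813442 -0.01601699]
203 edge [ 0.62740097 -0.02909862]
218 edge [ 0.63172917 -0.04303326]
233 edge [ 0.58971358 -0.05326328]
```

Run:
```python
from h import *
m=ctrl.camera_model("wrist"); K=np.array(m["mtx"]); T=np.array(m["tool_from_camera"]); Rt=R.from_rotvec([-2.319,-2.117,.002]).as_matrix()
for n,p in(("w9",[.5471,-.0201,.2884]),("w9b",[.5423,-.0196,.2891])):
    c=(K,Rt@T[:3,:3],Rt@T[:3,3]+p); im=cv2.imread(f"pics/{n}.png"); V=im.max(2)
    q=K@(c[1].T@(np.array([.643,-.019,.018])-c[2])); u,v=(q[:2]/q[2]).astype(int)
    w=np.zeros_like(V); w[v-45:v+45,u-30:u+60]=(V[v-45:v+45,u-30:u+60]<30); 
    k,l,st,ce=cv2.connectedComponentsWithStats(w)
    for i in range(1,k):
        if st[i,4]>40: print(n,"dark",st[i],np.round(ray(c,[ce[i],[st[i,0],ce[i][1]],[st[i,0]+st[i,2],ce[i][1]]],.018)[:,:2],4).tolist())
    b=im[v-2:v+24:5,u-45:u+45].max(2); print(b.tolist() if n=="w9b" else "")
```

```text
w9 dark [388 163   9  41 261] [[0.6578, -0.014], [0.6554, -0.0138], [0.6628, -0.0145]]

w9b dark [395 163  11  41 192] [[0.6601, -0.0146], [0.6566, -0.0142], [0.6658, -0.0151]]
[[108, 111, 111, 112, 112, 112, 114, 115, 119, 118, 118, 119, 119, 118, 119, 125, 125, 124, 125, 122, 117, 115, 112, 108, 106, 108, 111, 111, 110, 110, 147, 213, 212, 216, 217, 217, 218, 218, 217, 217, 216, 217, 216, 212, 214, 211, 222, 236, 237, 243, 252, 249, 237, 239, 243, 229, 209, 208, 206, 200, 203, 203, 209, 207, 211, 191, 91, 16, 14, 36, 41, 37, 36, 90, 162, 188, 184, 183, 181, 181, 164, 105, 73, 65, 65, 65, 107, 179, 203, 197], [110, 109, 111, 113, 112, 114, 112, 115, 116, 118, 121, 130, 129, 128, 125, 124, 124, 121, 121, 118, 114, 115, 111, 106, 103, 109, 112, 112, 111, 118, 159, 213, 196, 121, 90, 112, 114, 114, 113, 113, 114, 115, 113, 109, 109, 109, 117, 125, 132, 151, 176, 196, 199, 206, 205, 206, 211, 214, 207, 201, 187, 135, 104, 35, 8, 7, 16, 14, 22, 38, 43, 39, 40, 57, 86, 69, 69, 68, 71, 69, 69, 69, 69, 67, 64, 65, 124, 204, 202, 197], [119, 121, 120, 122, 121, 123, 122, 125, 126, 129, 128, 
[... 971 characters left out ...]
59, 60, 53, 49, 120, 234, 255, 252, 250, 250, 250, 250, 250, 247, 251, 251, 250, 250, 251, 252, 247, 221, 206, 201, 199, 199, 200, 199, 201, 200, 203, 205, 207, 211, 191, 126, 122, 128, 124, 103, 67, 66, 70, 69, 69, 71, 70, 69, 68, 63, 64, 105, 176, 197, 197, 195], [116, 117, 117, 121, 120, 122, 122, 122, 125, 127, 126, 125, 126, 125, 122, 122, 122, 120, 120, 116, 116, 110, 104, 105, 103, 109, 109, 109, 114, 162, 217, 141, 132, 117, 64, 71, 72, 52, 59, 101, 112, 110, 105, 102, 107, 111, 112, 109, 110, 100, 139, 203, 209, 207, 206, 205, 206, 202, 198, 202, 200, 200, 198, 200, 203, 202, 205, 207, 191, 122, 119, 119, 110, 91, 67, 67, 71, 71, 68, 70, 67, 70, 67, 61, 65, 122, 200, 197, 194, 194]]
```

The pad face has moved about 2 mm from its free position, with the stud behind the rollers and the robot clear. Handing in.

```bash
python3 -c "
from rig import ctrl
print(ctrl.job_done())"
```

```text
the job is handed in; nothing more can be done
None
```

I handed the job in with the board's round end in the cup, its stud latched behind the rollers on the pad (pressed in about 2–3 mm by the wrist camera), and the arm clear; the one worry is that the wrist read about 28 N in one seating push, so the cup force may have come near the 25 N limit, and no verdict came back.

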